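# Swap the handsets in the UV cabinet and start it

## Robot

A 6-joint arm with a two-finger parallel gripper is mounted at the origin on the work surface. World frame = base frame: x ahead of the robot, y to its left, z up, the work surface at z = 0. Lengths are in m, angles in degrees, forces in N, time in s.
With the tool pointing down it reaches from about 0.4 to 0.825 m from the base axis. Payload 7 kg.
Tool frame: the origin (TCP) lies midway between the tips of the shut fingers; the grasp point (between the pads) lies ctrl.grasp_offset behind it (ctrl.grasp_offset is the distance from the TCP to the grasp point, in m); z points along the fingers, y is the line along which they close (so a half turn about z gives the same grasp; the last joint's range is limited). The gripper opens to 88 mm and grips with 3 to 60 N. Pads are 19 mm wide; open, the fingers measure 130 mm over their backs; the gripper's body (78 mm by 193 mm) begins 47 mm behind the grasp point.
Start: joints at [93.799, 20.546, 0.682, 0, -70.136, -16.507], TCP at [0.149, 0.658, 0.227] pointing down, gripper open.
Joint ranges: [-176.03, 176.03], [-82.01, 121.73], [-58.28, 71.71], [-173.87, 95.51], [-174.79, -0.11], [-173.66, 173.66]. Speed limits (degrees/s): [136.94, 136.94, 172.46, 180, 180, 180].

## Interface

Orientations are given as [roll, pitch, yaw] about the fixed x, y, z axes, in that order (R = Rz(yaw) Ry(pitch) Rx(roll)).
In Python, from plant import ctrl gives the robot as it stands. The module is installed in compiled form; this text tells all that it offers.
- The arm moves only by the tool send_rows, never from a script. Its argument "increments" is a list that holds one entry, the list of rows, each a list of 4 numbers: the shift along the world's x, y, z normalised to -1 to 1, where 1 is 0.2 m, then the turn about the world's z normalised to -1 to 1, where 1 is 1.5 rad. In form: [[[x, y, z, roll], ...]]. A call has 1 to 12 rows; each row is the pose to reach, as a shift and turn from the pose commanded when the call began; what a row does not reach only later rows make up. A row lasts 1/8 s, in which the tool goes at most 62.5 mm and 10.7 degrees, less where a joint would pass 70% of its speed; a pose out of reach is approached as far as the arm can. A call with a number of a shift or a turn outside -1 to 1 is refused whole. A call with a gripper value outside its range is refused whole. "jaw" is the opening, from 0 (shut) to 1 (fully open), set as the call begins (left out, the last holds). The fingers move at their own pace and stop on an object; the grip force is fixed at half the most. Time passes only in rows, so rows that repeat a pose let the fingers close. It gives the time, the measured TCP pose, the force, the opening and the grip force at its end, in the units of the state.
- ctrl.get_obs(): the state, without advancing time (a new reading comes with each control period).
- ctrl.snapshot(name): name is "side" or "top" or "wrist"; returns the picture (400x640x3 uint8, red, green, blue); there is no depth.
- ctrl.calibration(name): a dict with "mtx" (3x3 intrinsics, pixels), "eye" and "attitude" of the camera in the world. Camera axes: x right, y up, looking along -z (the intrinsics and any distortion apply to the point x, -y, -z); pixel columns grow to the right and rows downward; lengths in m; the calibration is good to about 2 mm. A picture is of the moment at which its call begins: read the wrist's pose just before it. calibration takes no time and is no camera call; for the wrist camera it gives the pose at the moment of the call.
- ctrl.close_job(): hands the job in; it is judged then, once.
Trained networks look in the newest picture that a camera, given by its name, has taken for a name from the list of things; names that differ only in an ending like _2 or _b are one class to them, and where a whole thing is asked for, a point or a joint stands for the part that bears it (a point fixed in the world has none). Each returns a list of dicts, best first, with "conf" (0 to 1); they miss things now and then, are a little off and sometimes report something else, mostly with a low value. They report only what shows in the picture. A call takes as long as a camera call.
- ctrl.trace(thing, camera): "mask" (400x640 bool, what is visible of it) and "bbox" ([left, top, right, bottom] in pixels, round what is visible of it).
- ctrl.spot_point(thing, camera): "pixel" ([row, column] in pixels: a listed point, or the origin of a listed thing).
The state is a dict: "clock": time; "joint_pos": joint angles; "qvel": joint speeds; "tau": joint torques, N m; "tool_pos": TCP position; "orientation": TCP orientation; "force": force on the tool from outside, world axes, zero at the start; "moment": the same for the moment, N m; "opening": finger opening in m; "gripper_force": force on a finger pad.
Only numpy, scipy, OpenCV 4.12 (cv2) and the standard library are available. Lean on these libraries where they do the work, as an engineer would, in place of code of your own. Each camera call takes 0.05 s, during which the arm holds its last target. There are 200 camera calls.

## Task

At the reception desk, change over the visitor handsets in the UV cabinet: move every clean (green-banded) handset from its pulled-out tray into the blue holding tray, and lay every returned (orange-banded) one from the desk in the cabinet's tray, all lying down inside the trays and none on top of another. Then push the tray fully home, after that push the door shut until it seats on its catch, and only then press the red plunger on top all the way down to start the cycle and let it come back up. Leave the phone, the pen cup and the tape dispenser where they are.

Things in the scene. Friction and masses are not known exactly. Their poses are not given: they have to be found in the camera images.
- cabinet: the tabletop UV cabinet: white box 240 deep (x) x 280 wide (y) x 180 mm high, fixed to the desk, 12 mm walls, front open towards the robot (its -x side). Origin at the centre of its underside; x points from its front to its back, so the front plane is at x = -120 mm. On the top, near the front, stands the start plunger
- tray (a joint): how far the cabinet's steel tray is pulled out, m: 0 = fully home inside the cabinet, 0.18 = all the way out; it slides straight along the cabinet's -x with about 2 N of friction and has no spring
- tray_floor (a point): centre of the tray's inner floor (30 mm above the desk); axes as the cabinet's. The inside is 155 (x) by 230 mm (y), walls 5 mm thick and 23 mm high above the floor, except the front wall (-x), which is 42 mm high (top 72 mm above the desk)
- tray_front (a point): point on the outer face of the tray's front wall, half way along it, 55 mm above the desk; this wall is 240 mm wide, from 25 to 72 mm above the desk (a thin blue grip strip at its top edge). With the tray home it stands 6 mm behind the cabinet's front plane, under the 168 mm high lintel of the opening, so the gripper should lean
- door (a joint): opening angle of the cabinet's door, rad: 0 = shut and seated on its catch, about 1.57 = square to the cabinet, largest 2.0; stays where it is left. In the last 0.08 rad a steel stud meets a sprung roller catch (about 6 N at the free edge) that pushes it open again; once past it, at about 0.03 rad, the roller pulls the door home to 0 and keeps it there
- door_hinge (a point): the door's vertical hinge axis, at the cabinet's front left edge (+y), at half the door's height and thickness. z up; when the door is shut its axes are the cabinet's; from the hinge the door reaches along -y of this frame, its outer face looks to -x of this frame. The door is a white frame with an amber window, 280 wide x 172 high x 16 mm thick, from 6 to 178 mm above the desk, no handle
- door_edge (a point): middle of the free vertical edge of the door, on its outer face (280 mm from the hinge)
- plunger (a joint): stroke of the start plunger, m: 0 = up, 0.018 = fully down; sprung, about 2 N at the start and 8.5 N at the bottom, and comes back up by itself
- plunger_top (a point): centre of the top of the red start plunger's cap (42 mm diameter), on the cabinet's top, 225 mm above the desk when up; it is pressed straight down
- clean_bin: open blue holding tray for clean handsets, 165 (x) x 185 (y) x 27 mm high, 5 mm walls, fixed to the desk; origin at the centre of its underside
- clean_bin_in (a point): centre of the blue holding tray's inner floor (5 mm above the desk), axes as the tray's
- clean_a: a cordless visitor handset: a dark grey bar 120 x 36 x 24 mm, keypad up, with a 36 mm long green (clean) band around one end (+x); 0.14 kg. Origin at its centre, x along its length, z up (12 mm above what it lies on). Starts on the cabinet's tray; may be absent
- clean_b: a cordless visitor handset: a dark grey bar 120 x 36 x 24 mm, keypad up, with a 36 mm long green (clean) band around one end (+x); 0.14 kg. Origin at its centre, x along its length, z up (12 mm above what it lies on). Starts on the cabinet's tray; may be absent
- returned_a: a cordless visitor handset: a dark grey bar 120 x 36 x 24 mm, keypad up, with a 36 mm long orange (returned) band around one end (+x); 0.14 kg. Origin at its centre, x along its length, z up (12 mm above what it lies on). Starts on the desk; may be absent
- returned_b: a cordless visitor handset: a dark grey bar 120 x 36 x 24 mm, keypad up, with a 36 mm long orange (returned) band around one end (+x); 0.14 kg. Origin at its centre, x along its length, z up (12 mm above what it lies on). Starts on the desk; may be absent
- returned_c: a cordless visitor handset: a dark grey bar 120 x 36 x 24 mm, keypad up, with a 36 mm long orange (returned) band around one end (+x); 0.14 kg. Origin at its centre, x along its length, z up (12 mm above what it lies on). Starts on the desk; may be absent
- desk_phone: bystander: black desk phone 170 x 160 x 57 mm; origin at the centre of its underside
- pen_cup: bystander: yellow cup of pens, 76 mm across, 95 mm high (pens to 135 mm); origin at the centre of its underside
- tape_dispenser: bystander: grey tape dispenser 150 x 55 x 88 mm; origin at the centre of its underside

How it is judged (in metres and radians):
On the way, in this order (a step that is already met when the one before it is completed fails the run):
1. every clean handset lies in the blue holding tray and every returned one in the cabinet's tray (x of clean_a in the frame of clean_bin_in between -0.065 and 0.065 m and y of clean_a in the frame of clean_bin_in between -0.08 and 0.08 m and z of clean_a in the frame of clean_bin_in between 0 and 0.021 m and x of clean_b in the frame of clean_bin_in between -0.065 and 0.065 m and y of clean_b in the frame of clean_bin_in between -0.08 and 0.08 m and z of clean_b in the frame of clean_bin_in between 0 and 0.021 m and x of returned_a in the frame of tray_floor between -0.065 and 0.065 m and y of returned_a in the frame of tray_floor between -0.105 and 0.105 m and z of returned_a in the frame of tray_floor between 0 and 0.021 m and x of returned_b in the frame of tray_floor between -0.065 and 0.065 m and y of returned_b in the frame of tray_floor between -0.105 and 0.105 m and z of returned_b in the frame of tray_floor between 0 and 0.021 m and x of returned_c in the frame of tray_floor between -0.065 and 0.065 m and y of returned_c in the frame of tray_floor between -0.105 and 0.105 m and z of returned_c in the frame of tray_floor between 0 and 0.021 m and linear speed of each of clean_a, clean_b, returned_a, returned_b, returned_c below 0.03 m/s), for 0.2 s.
2. the tray is pushed fully home (value of joint tray below 0.01 m), for 0.2 s.
3. the door is shut and seated on its catch, the tray home (value of joint door below 0.02 rad and value of joint tray below 0.01 m), for 0.2 s.
4. the start plunger is pressed fully down with the door shut (value of joint plunger above 0.016 m and value of joint door below 0.02 rad), for 0.1 s.
At the end, for the whole second after the job is handed in: Clean handsets in the blue tray, returned ones in the cabinet's tray, lying inside (centre less than 21 mm above the floor), none stacked or propped, at rest; tray within 10 mm of home; door within 0.02 rad of shut; plunger back up within 3 mm after a stroke of at least 16 mm (all of step 1 and all of step 3 and value of joint plunger below 0.003 m); the robot touches nothing.
It fails at once if the phone, the pen cup or the tape dispenser is pushed more than 30 mm (distance of any of desk_phone, pen_cup, tape_dispenser from where it was at the start of the episode above 0.03 m).
It fails at once if the plunger is pressed while the door is not shut (value of joint plunger above 0.009 m and value of joint door above 0.05 rad).
Of clean_a, clean_b only 1 to 2 are there at a start; the rules pass over those that are not, and their reading is None.
Of returned_a, returned_b, returned_c only 2 to 3 are there at a start; the rules pass over those that are not, and their reading is None.
At some moment in a run one of clean_a, clean_b, returned_a, returned_b, returned_c may be knocked a few centimetres aside while the robot is not near it.
Once in a run the grip may slacken for a moment while it holds something.
It also fails if it takes over 210 s, if anything falls off the work surface, if the arm or the gripper's body presses on something with over 40 N, if the wrist force passes 120 N, or if a joint passes its speed limit or range.

## Working session

There is one attempt and no reset: what is moved stays moved. The work goes in short steps, Python scripts to look and compute and a tool call to move; the robot and the scene stay as the last step left them, time stands still between calls to the robot, and variables do not carry over. Pictures are saved under pics/ and viewed, at most 17 in all, crops included, and the job is handed in when it is done.

Besides the shell and the picture viewer there is one more tool, called after ">>>" in YAML: its name, and indented under it one key for each argument. send_rows: Moves the arm, as the interface text tells. Its arguments: {"type":"object","properties":{"increments":{"type":"array"},"jaw":{"type":"number"}},"required":["increments"]}

```bash
mkdir -p pics; python3 - <<'E'
from plant import ctrl
import cv2, numpy as np
o=ctrl.get_obs(); print(o['clock'],o['tool_pos'],o['orientation'],o['opening'],ctrl.grasp_offset)
for c in('side','top','wrist'):
    im=ctrl.snapshot(c); cv2.imwrite(f'pics/{c}0.png',im[...,::-1])
    k=ctrl.calibration(c); print(c,{a:np.round(v,4).tolist() for a,v in k.items()})
E
```

```text
0.0 [0.14840254 0.65796815 0.22561644] [ 1.79905326e+02 -5.74900714e-03 -1.27191207e+01] 0.08778294366149118 0.0188
side {'mtx': [[362.1922, 0.0, 319.9089], [0.0, 362.1922, 201.4532], [0.0, 0.0, 1.0]], 'eye': [0.5186, 0.7007, 0.9249], 'attitude': [42.8506, 1.1947, -176.3857]}
top {'mtx': [[361.0281, 0.0, 313.2686], [0.0, 361.0281, 204.4715], [0.0, 0.0, 1.0]], 'eye': [0.3593, -0.0136, 1.2001], 'attitude': [11.7389, -0.2314, -87.2468]}
wrist {'mtx': [[275.3474, 0.0, 322.2655], [0.0, 275.3474, 201.5316], [0.0, 0.0, 1.0]], 'eye': [0.2164, 0.6419, 0.3838], 'attitude': [-15.1652, -0.0184, -102.7312]}
```

View pics/side0.png

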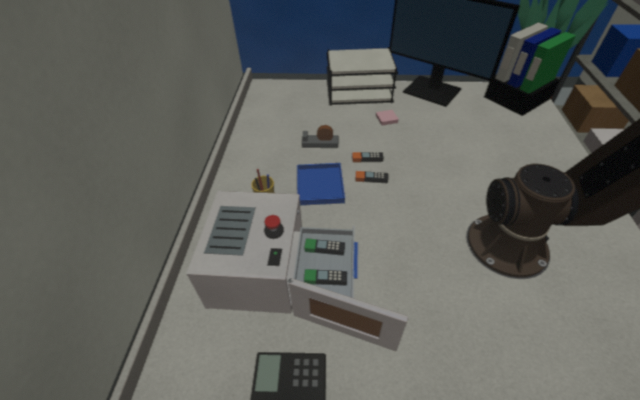

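View pics/top0.png

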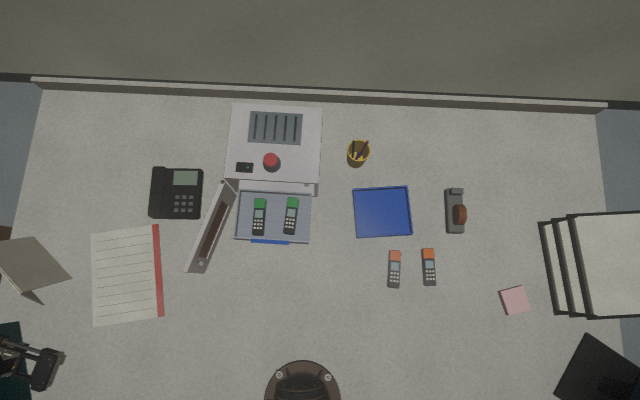

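The side view shows two green-banded handsets in the pulled-out tray (325,245 and 325,277) and two orange ones on the desk (368,157 and 372,177). The blue bin is at (320,183). The door is wide open to the left, and the top view agrees with all of this.

```bash
cat > h.py <<'E'
from plant import ctrl
import numpy as np, cv2
from scipy.spatial.transform import Rotation as R
def cal(c):
    k=ctrl.calibration(c); return np.array(k['mtx']),np.array(k['eye']),R.from_euler('xyz',k['attitude'],degrees=True).as_matrix()
def ray(k,rc):
    K,e,A=k; v=np.linalg.solve(K,[rc[1],rc[0],1.]); return e,A@(v*[1,-1,-1])
def onz(k,rc,z):
    e,d=ray(k,rc); return e+d*(z-e[2])/d[2]
def proj(k,p):
    K,e,A=k; q=K@((A.T@(np.asarray(p)-e))*[1,-1,-1]); return q[1]/q[2],q[0]/q[2]
def tri(k1,a,k2,b):
    e1,d1=ray(k1,a);e2,d2=ray(k2,b)
    s=np.linalg.lstsq(np.c_[d1,-d2],e2-e1,rcond=None)[0]
    p,q=e1+s[0]*d1,e2+s[1]*d2; return (p+q)/2,np.linalg.norm(p-q)
def axis(k,mask,z):
    "centre, long-axis angle and sizes of a mask projected on plane z"
    c=max(cv2.findContours(mask.astype(np.uint8),0,2)[0],key=cv2.contourArea)[:,0,:]
    w=np.array([onz(k,(p[1],p[0]),z)[:2] for p in c],np.float32)
    (x,y),(a,b),t=cv2.minAreaRect(w*1000); 
    if a<b:a,b,t=b,a,t+90
    return np.round([x,y,(t+90)%180-90,a,b],1)
E
python3 - <<'E'
from h import *
r={}
for c in('side','top'):
    ctrl.snapshot(c);k=cal(c)
    for t in('clean_a','returned_a','cabinet','tray_floor','tray_front','door_hinge','door_edge','plunger_top','clean_bin_in','desk_phone','pen_cup','tape_dispenser'):
        r[c,t]=[(d['conf'],d['pixel']) for d in ctrl.spot_point(t,c) if d['conf']>.3]
ks,kt=cal('side'),cal('top')
for (c,t),v in r.items():
    if c=='side':
        print(t,[round(a[0],2) for a in v],[round(a[0],2) for a in r['top',t]])
        for a in v:
            for b in r['top',t]:
                p,e=tri(ks,a[1],kt,b[1])
                if e<.02: print('   ',np.round(p,4),round(e,4))
for t in('clean_a','returned_a'):
    for d in ctrl.trace(t,'top'): print(t,round(d['conf'],2),axis(kt,d['mask'],.054 if t[0]=='c' else .024))
print(ctrl.get_obs()['clock'])
E
```

```text
clean_a [0.78, 0.71] [0.71, 0.57]
    [0.5677 0.0658 0.0289] 0.0101
returned_a [0.89, 0.74] [0.82, 0.75]
    [ 0.4168 -0.3872  0.0059] 0.0009
    [ 0.4228 -0.2468  0.123 ] 0.0152
    [ 0.4184 -0.2651  0.0299] 0.0034
cabinet [0.71] [0.74]
tray_floor [0.7] [0.9]
    [0.5678 0.1202 0.008 ] 0.0076
tray_front [0.67] [0.69]
    [0.4799 0.1296 0.0528] 0.0009
door_hinge [0.59, 0.58] [0.79]
    [0.6265 0.266  0.1041] 0.0048
door_edge [0.76] [0.76]
    [0.3695 0.3574 0.0946] 0.0117
plunger_top [0.75, 0.38] [0.69, 0.62]
    [0.6848 0.1248 0.2298] 0.001
clean_bin_in [0.81, 0.48] [0.66]
    [ 0.5998 -0.2451 -0.0069] 0.005
desk_phone [0.97] [0.82]
    [0.6254 0.4602 0.0211] 0.0066
pen_cup [0.89] [0.61]
    [ 0.784  -0.1594 -0.0243] 0.003
tape_dispenser [0.92] [0.82]
    [ 0.6164 -0.4796 -0.0014] 0.0056
clean_a 0.98 [ 5.496e+02  1.661e+02 -4.000e-01  1.209e+02  3.850e+01]
clean_a 0.75 [558.7  63.5  -3.7 116.5  37.4]
returned_a 0.79 [ 405.5 -272.7   -0.   115.4   38.2]
returned_a 0.73 [ 418.8 -386.     3.4  117.6   40.9]
1.55
```

>>> send_rows:
  increments:
    - [[0.585, -0.93, 0.37, 0.148], [0.585, -0.93, 0.37, 0.148], [0.585, -0.93, 0.37, 0.148], [0.585, -0.93, 0.37, 0.148], [0.585, -0.93, 0.37, 0.148]]
  jaw: 1

```text
clock: 2.17
tool_pos: [0.267, 0.4709, 0.3029]
orientation: [-179.8, -0.1, -0.1]
force: [-0.7, 0.4, -0.1]
opening: 0.0876
gripper_force: 0.0
```

>>> send_rows:
  increments:
    - [[0.585, -0.93, 0, 0], [0.585, -0.93, 0, 0], [0.585, -0.93, 0, 0], [0.585, -0.93, 0, 0], [0.585, -0.93, 0, 0]]

```text
clock: 2.8
tool_pos: [0.3832, 0.2853, 0.3005]
orientation: [-180.0, 0.0, -0.1]
force: [-0.3, 1.1, -0.1]
opening: 0.0872
gripper_force: 0.0
```

>>> send_rows:
  increments:
    - [[0.585, -0.93, 0, 0], [0.585, -0.93, 0, 0], [0.585, -0.93, 0, 0], [0.585, -0.93, 0, 0], [0.585, -0.93, 0, 0], [0.585, -0.93, 0, 0]]

```text
clock: 3.55
tool_pos: [0.4994, 0.1014, 0.3001]
orientation: [180.0, 0.0, 0.0]
force: [-0.5, 0.4, -0.6]
opening: 0.0875
gripper_force: 0.0
```

```bash
python3 - <<'E'
from h import *
o=ctrl.get_obs(); print(o['clock'],o['tool_pos'],o['orientation'],o['joint_pos'])
k=cal('wrist'); im=ctrl.snapshot('wrist'); cv2.imwrite('pics/w1.png',im[...,::-1]); print(k[1])
for t in('clean_a','tray_floor','tray_front','plunger_top','door_hinge'):
    print(t,[(round(d['conf'],2),np.round(d['pixel']).tolist(), np.round(onz(k,d['pixel'],{'clean_a':.042,'tray_floor':.03,'tray_front':.055,'plunger_top':.225,'door_hinge':.092}[t]),4).tolist()) for d in ctrl.spot_point(t,'wrist') if d['conf']>.3])
for t,z in(('clean_a',.054),('tray_floor',.053)):
  for d in ctrl.trace(t,'wrist'): print(t,round(d['conf'],2),axis(k,d['mask'],z))
E
```

```text
3.55 [0.49937844 0.101376   0.30013012] [1.79993679e+02 3.97483056e-02 2.54216661e-02] [ 3.35728422e+01  2.38519367e+00 -1.28277382e+01 -1.73011152e-02
 -7.48236894e+01  5.64571162e+01]
[0.56920649 0.10052933 0.45805416]
clean_a [(0.93, [138.0, 278.0], [0.5525, 0.166, 0.042]), (0.78, [130.0, 347.0], [0.5643, 0.065, 0.042])]
tray_floor [(0.85, [134.0, 308.0], [0.5589, 0.1227, 0.03]), (0.41, [138.0, 278.0], [0.5534, 0.1679, 0.03])]
tray_front [(0.96, [194.0, 305.0], [0.4719, 0.1273, 0.055])]
plunger_top []
door_hinge [(0.6, [70.0, 192.0], [0.6363, 0.2603, 0.092])]
clean_a 0.76 [553.5 167.4  -0.9 118.8  39.4]
clean_a 0.71 [ 446.4 -341.5    2.6   88.4   53.2]
clean_a 0.63 [562.2  66.3  -4.4 116.2  37.1]
tray_floor 0.62 [551.2 124.3  89.2 250.7 179.9]
```

View pics/w1.png

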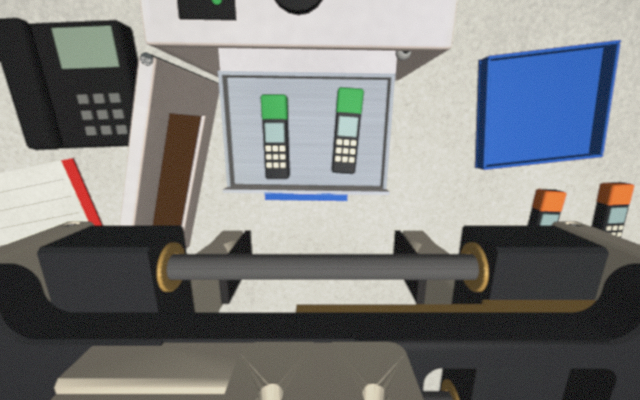

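The wrist view shows both clean handsets in the tray at (275,137) and (347,130). The bin is turned a few degrees at upper right, the orange handsets are at lower right, and the door clears the tray.

```bash
python3 - <<'E'
from h import *
for c in('top','wrist','side'):
  if c!='wrist': ctrl.snapshot(c)
  k=cal(c)
  for t,z in(('clean_bin',.027),('cabinet',.18),('returned_a',.024),('door',.178)):
    for d in ctrl.trace(t,c):
      if d['conf']>.5: print(c,t,round(d['conf'],2),axis(k,d['mask'],z),d['bbox'])
E
```

```text
top clean_bin 0.63 [434.6 344.  -16.7 160.2  71.2] [181.2, 231.1, 220.6, 271.9]
top cabinet 0.91 [665.9 121.4  -0.7 429.2 281.8] [181.8, 103.6, 319.0, 275.3]
top returned_a 0.96 [ 408.5 -274.2   -3.9  123.1   42.6] [386.8, 248.3, 404.7, 286.8]
top returned_a 0.7 [ 418.8 -385.7    2.8  117.4   41.9] [421.6, 247.9, 436.0, 286.6]
top door 0.58 [424.7 298.9 -15.7 134.3  62.3] [182.8, 233.7, 219.2, 272.7]
wrist clean_bin 0.82 [ 595.6 -228.6  -83.5  198.2  165.3] [474.3, 39.7, 620.8, 168.5]
wrist clean_bin 0.56 [ 5.533e+02  1.713e+02 -2.000e-01  1.280e+02  4.120e+01] [259.8, 94.1, 291.3, 181.4]
wrist cabinet 0.87 [559.1 149.3  90.  334.4 234.4] [117.8, 0.0, 456.6, 249.6]
wrist returned_a 0.96 [ 437.5 -374.8    2.2   94.8   58.3] [589.8, 179.5, 634.6, 235.4]
wrist returned_a 0.68 [ 441.8 -269.3   -1.8   61.5   51.6] [527.2, 189.5, 568.4, 226.5]
wrist door 0.62 [539.9 256.9 -16.9 179.9  77.1] [123.2, 50.7, 220.0, 246.1]
wrist door 0.54 [ 484.1 -206.7    2.9   61.5   36.7] [589.7, 180.8, 630.8, 235.2]
side cabinet 0.78 [626.9 182.9  -9.7 564.  382.5] [187.4, 187.3, 408.2, 349.0]
side returned_a 0.71 [ 396.9 -264.2    2.4   84.5   57.9] [361.1, 172.1, 389.2, 185.4]
side returned_a 0.63 [ 388.3 -372.6   70.7   60.5   43.9] [369.6, 153.5, 382.3, 161.9]
side door 0.98 [513.1 338.1 -16.6 279.3  84.8] [287.7, 280.2, 411.7, 348.2]
```

>>> send_rows:
  increments:
    - [[0.17, 0.33, -0.5, -0.01], [0.17, 0.33, -0.9, -0.01], [0.17, 0.33, -0.9, -0.01], [0.17, 0.33, -0.9, -0.01], [0.17, 0.33, -0.9, -0.01], [0.17, 0.33, -0.9, -0.01], [0.17, 0.33, -0.9, -0.01]]
  jaw: 0.65

```text
clock: 5.52
tool_pos: [0.5344, 0.1667, 0.1227]
orientation: [-179.9, -0.2, -0.9]
force: [-0.2, -0.3, 0.2]
opening: 0.057
gripper_force: 0.0
```

```bash
python3 - <<'E'
from h import *
o=ctrl.get_obs(); print(o['clock'],o['tool_pos'],o['orientation'],o['opening'])
k=cal('wrist'); im=ctrl.snapshot('wrist'); cv2.imwrite('pics/w2.png',im[...,::-1])
for d in ctrl.trace('clean_a','wrist'): print(round(d['conf'],2),axis(k,d['mask'],.054),d['bbox'])
E
```

```text
5.525 [0.53436158 0.16674041 0.12272934] [-1.79879233e+02 -1.71954302e-01 -8.57358751e-01] 0.057031314556739286
0.93 [554.7 169.   -1.  117.4  36.2] [295.6, 116.9, 341.4, 252.3]
0.91 [563.2  69.8  -4.3 117.7  42.3] [406.5, 101.0, 477.3, 244.0]
```

>>> send_rows:
  increments:
    - [[0, 0.01, -0.25, 0], [0, 0.01, -0.44, 0], [0, 0.01, -0.44, 0], [0, 0.01, -0.44, 0], [0, 0.01, -0.44, 0]]

```text
clock: 6.25
tool_pos: [0.5337, 0.1685, 0.0332]
orientation: [-180.0, -0.0, -0.9]
force: [-0.2, 0.7, 0.2]
opening: 0.0569
gripper_force: 0.0
```

>>> send_rows:
  increments:
    - [[0, 0, 0, 0], [0, 0, 0, 0], [0, 0, 0, 0], [0, 0, 0, 0], [0, 0, 0, 0], [0, 0, 0.3, 0], [0, 0, 0.6, 0], [0, 0, 0.9, 0], [0, 0, 0.9, 0], [0, 0, 0.9, 0]]
  jaw: 0.2

```text
clock: 7.5
tool_pos: [0.5327, 0.1681, 0.2117]
orientation: [180.0, 0.1, -0.9]
force: [0.0, 0.3, -3.3]
opening: 0.0358
gripper_force: 29.8
```

>>> send_rows:
  increments:
    - [[0, -0.92, 0, 0.086], [0, -0.92, 0, 0.086], [0, -0.92, 0, 0.086], [0, -0.92, 0, 0.086], [0, -0.92, 0, 0.086]]

```text
clock: 8.12
tool_pos: [0.5327, -0.0159, 0.2108]
orientation: [180.0, 0.2, 6.5]
force: [0.5, 0.2, -2.0]
opening: 0.036
gripper_force: 29.8
```

>>> send_rows:
  increments:
    - [[0, -0.92, 0.3, 0], [0, -0.92, 0.3, 0], [0, -0.92, 0.3, 0], [0, -0.92, 0.3, 0], [0, -0.92, 0.3, 0], [0, -0.92, 0.3, 0]]

```text
clock: 8.88
tool_pos: [0.5335, -0.1979, 0.2716]
orientation: [-180.0, 0.1, 6.7]
force: [0.8, -0.6, -2.4]
opening: 0.0356
gripper_force: 29.8
```

```bash
python3 - <<'E'
from h import *
o=ctrl.get_obs(); print(o['clock'],o['tool_pos'],o['orientation'],o['opening'])
k=cal('wrist'); im=ctrl.snapshot('wrist'); cv2.imwrite('pics/w3.png',im[...,::-1])
for t,z in(('clean_bin',.027),('returned_a',.024)):
  for d in ctrl.trace(t,'wrist'): print(t,round(d['conf'],2),axis(k,d['mask'],z),d['bbox'])
for d in ctrl.spot_point('clean_bin_in','wrist'): print(d,onz(k,d['pixel'],.005))
E
```

```text
8.875 [ 0.53350656 -0.19791249  0.27160675] [-1.79965413e+02  7.97485880e-02  6.65009883e+00] 0.03563359500730148
clean_bin 0.89 [ 596.7 -235.   -83.6  184.3  163.8] [286.9, 71.9, 424.1, 191.3]
returned_a 0.75 [ 466.  -277.2  -83.3   39.3   21.5] [355.7, 218.7, 385.2, 289.5]
returned_a 0.65 [ 482.  -378.5  -83.3   39.7    9.9] [418.6, 214.5, 443.6, 222.8]
{'pixel': [136.8, 348.5], 'conf': 0.87} [ 0.59262493 -0.23096587  0.005     ]
```

View pics/w3.png

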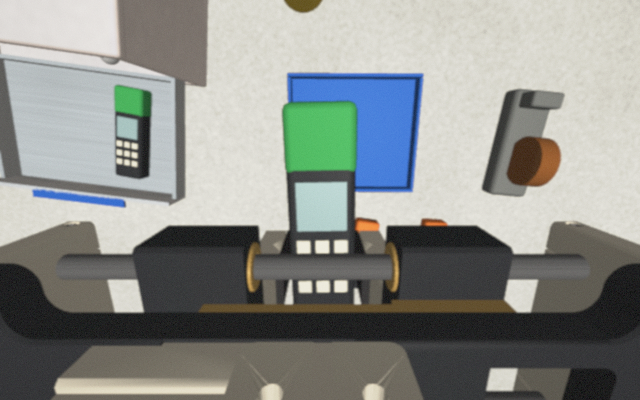

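Bin centre is (0.597, -0.235) with yaw 6.4°, and its size matches. The handset is held straight at (322,200), and the other clean one is still in the tray at (132,132).

>>> send_rows:
  increments:
    - [[0.192, -0.023, -0.3, 0], [0.192, -0.023, -0.6, 0], [0.192, -0.023, -0.9, 0], [0.192, -0.023, -0.9, 0], [0.192, -0.023, -0.9, 0]]

```text
clock: 9.7
tool_pos: [0.5734, -0.2043, 0.0946]
orientation: [179.9, -0.1, 6.6]
force: [0.3, -0.3, -1.0]
opening: 0.0358
gripper_force: 29.8
```

>>> send_rows:
  increments:
    - [[0, 0, -0.2, 0], [0, 0, -0.35, 0], [0, 0, -0.41, 0], [0, 0, -0.41, 0], [0, 0, -0.41, 0]]

```text
clock: 10.32
tool_pos: [0.5735, -0.2043, 0.0127]
orientation: [180.0, -0.2, 6.6]
force: [-0.0, -0.1, -1.4]
opening: 0.036
gripper_force: 29.8
```

>>> send_rows:
  increments:
    - [[0, 0, 0, 0], [0, 0, 0, 0], [0, 0, 0, 0], [0, 0, 0.2, 0], [0, 0, 0.5, 0], [0, 0, 0.8, 0], [0, 0, 0.8, 0], [0, 0, 0.8, 0]]
  jaw: 0.52

```text
clock: 11.32
tool_pos: [0.5717, -0.204, 0.1708]
orientation: [-180.0, -0.0, 6.5]
force: [0.2, 0.4, -0.9]
opening: 0.0459
gripper_force: 0.0
```

>>> send_rows:
  increments:
    - [[-0.135, 0.95, 0, -0.126], [-0.135, 0.95, 0, -0.126], [-0.135, 0.95, 0, -0.126], [-0.135, 0.95, 0, -0.126], [-0.135, 0.95, 0, -0.126]]
  jaw: 0.65

```text
clock: 11.95
tool_pos: [0.5443, -0.0137, 0.1695]
orientation: [180.0, 0.1, -4.2]
force: [0.1, -1.1, 0.8]
opening: 0.0567
gripper_force: 0.0
```

>>> send_rows:
  increments:
    - [[0, 0.425, -0.225, 0], [0, 0.425, -0.225, 0], [0, 0.425, -0.225, 0], [0, 0.425, -0.225, 0], [0, 0.425, -0.225, 0]]

```text
clock: 12.58
tool_pos: [0.5452, 0.0696, 0.1259]
orientation: [-180.0, -0.0, -4.4]
force: [-0.1, 0.4, -0.1]
opening: 0.0568
gripper_force: 0.0
```

```bash
python3 - <<'E'
from h import *
o=ctrl.get_obs(); print(o['clock'],o['tool_pos'],o['orientation'],o['opening'])
k=cal('wrist'); im=ctrl.snapshot('wrist'); cv2.imwrite('pics/w4.png',im[...,::-1])
for d in ctrl.trace('clean_a','wrist'): print(round(d['conf'],2),axis(k,d['mask'],.054),d['bbox'])
for d in ctrl.trace('tray','wrist'): print('tray',round(d['conf'],2),axis(k,d['mask'],.053),d['bbox'])
E
```

```text
12.575 [0.54522954 0.06963948 0.12586975] [-1.79994320e+02 -2.23412885e-02 -4.37581150e+00] 0.05677078005567891
0.65 [564.7  65.4  -3.7 118.   35.9] [303.8, 114.8, 348.2, 253.7]
0.56 [ 596.3 -165.9    8.1  106.6   47.3] [579.7, 53.7, 639.8, 193.2]
tray 0.59 [572.3 123.5  89.2 242.2 142. ] [97.1, 87.6, 399.5, 300.9]
```

>>> send_rows:
  increments:
    - [[0, -0.015, -0.25, 0], [0, -0.015, -0.46, 0], [0, -0.015, -0.46, 0], [0, -0.015, -0.46, 0], [0, -0.015, -0.46, 0]]

```text
clock: 13.35
tool_pos: [0.5451, 0.0678, 0.034]
orientation: [-180.0, -0.0, -4.3]
force: [-0.4, -0.4, 0.2]
opening: 0.0572
gripper_force: 0.0
```

>>> send_rows:
  increments:
    - [[0, 0, 0, 0], [0, 0, 0, 0], [0, 0, 0, 0], [0, 0, 0, 0], [0, 0, 0, 0], [0, 0, 0.3, 0], [0, 0, 0.6, 0], [0, 0, 0.85, 0], [0, 0, 0.85, 0], [0, 0, 0.85, 0]]
  jaw: 0.2

```text
clock: 14.6
tool_pos: [0.5442, 0.0678, 0.2028]
orientation: [-180.0, 0.1, -4.3]
force: [-0.4, -0.9, -2.5]
opening: 0.0361
gripper_force: 30.0
```

>>> send_rows:
  increments:
    - [[0, -0.85, 0.2, 0.125], [0, -0.85, 0.2, 0.125], [0, -0.85, 0.2, 0.125], [0, -0.85, 0.2, 0.125], [0, -0.85, 0.2, 0.125]]

```text
clock: 15.22
tool_pos: [0.5441, -0.1023, 0.2417]
orientation: [-180.0, 0.2, 6.4]
force: [-0.6, 0.1, -1.8]
opening: 0.036
gripper_force: 30.0
```

>>> send_rows:
  increments:
    - [[0.18, -0.85, 0, 0], [0.18, -0.85, 0, 0], [0.18, -0.85, 0, 0], [0.18, -0.85, 0, 0], [0.18, -0.85, 0, 0]]

```text
clock: 15.85
tool_pos: [0.5807, -0.271, 0.2421]
orientation: [-179.9, 0.1, 6.5]
force: [0.3, 0.8, -0.6]
opening: 0.0357
gripper_force: 30.0
```

```bash
python3 - <<'E'
from h import *
o=ctrl.get_obs(); print(o['clock'],o['tool_pos'],o['orientation'],o['opening'])
k=cal('wrist'); im=ctrl.snapshot('wrist'); cv2.imwrite('pics/w5.png',im[...,::-1])
for d in ctrl.trace('clean_a','wrist'): print(round(d['conf'],2),axis(k,d['mask'],.029),d['bbox'])
E
```

```text
15.85 [ 0.5807344  -0.27101326  0.24206736] [-1.79940779e+02  1.27234762e-01  6.49435656e+00] 0.035676805428898825
0.9 [ 575.1 -271.6    6.7  208.7   96.8] [283.2, 104.0, 360.1, 305.4]
0.59 [ 595.8 -203.     7.6  118.1   36.4] [259.6, 117.5, 289.0, 207.5]
```

View pics/w5.png

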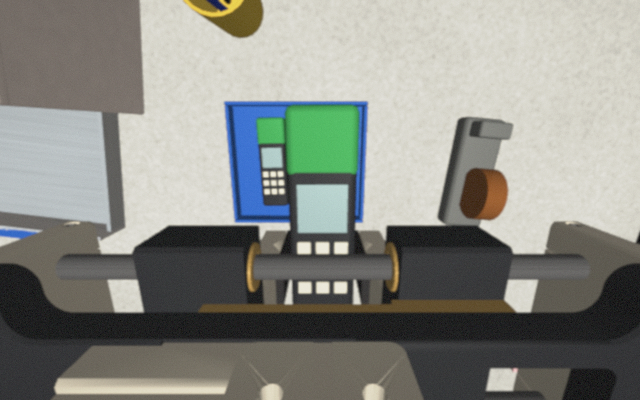

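The first clean handset lies flat in the bin at (272,162). The second is held above the free half.

>>> send_rows:
  increments:
    - [[0, -0.005, -0.3, 0], [0, -0.005, -0.6, 0], [0, -0.005, -0.8, 0], [0, -0.005, -0.8, 0], [0, -0.005, -0.8, 0]]

```text
clock: 16.58
tool_pos: [0.5824, -0.2728, 0.0857]
orientation: [179.9, -0.1, 6.6]
force: [0.6, 0.1, -1.1]
opening: 0.036
gripper_force: 30.0
```

>>> send_rows:
  increments:
    - [[0, 0, -0.2, 0], [0, 0, -0.36, 0], [0, 0, -0.36, 0], [0, 0, -0.36, 0]]

```text
clock: 17.08
tool_pos: [0.5828, -0.2735, 0.0143]
orientation: [179.9, -0.2, 6.5]
force: [-0.2, -0.5, -0.3]
opening: 0.0359
gripper_force: 30.0
```

>>> send_rows:
  increments:
    - [[0, 0, 0, 0], [0, 0, 0, 0], [0, 0, 0, 0], [0, 0, 0.2, 0], [0, 0, 0.5, 0], [0, 0, 0.8, 0], [0, 0, 0.8, 0], [0, 0, 0.8, 0]]
  jaw: 0.52

```text
clock: 18.08
tool_pos: [0.5807, -0.273, 0.1718]
orientation: [-180.0, -0.0, 6.4]
force: [-0.8, -0.1, 0.2]
opening: 0.0454
gripper_force: 0.0
```

>>> send_rows:
  increments:
    - [[-0.75, -0.2, 0.4, -0.0745], [-0.75, -0.2, 0.4, -0.0745], [-0.75, -0.2, 0.4, -0.0745], [-0.75, -0.2, 0.4, -0.0745], [-0.75, -0.2, 0.4, -0.0745]]
  jaw: 0.7

```text
clock: 18.7
tool_pos: [0.4306, -0.313, 0.2504]
orientation: [-180.0, 0.1, 0.0]
force: [0.3, -0.7, -0.7]
opening: 0.0617
gripper_force: 0.0
```

>>> send_rows:
  increments:
    - [[-0.4, -0.1, 0, 0], [-0.4, -0.1, 0, 0], [-0.4, -0.1, 0, 0], [-0.4, -0.1, 0, 0]]

```text
clock: 19.2
tool_pos: [0.3519, -0.3331, 0.2509]
orientation: [-180.0, 0.0, 0.1]
force: [0.5, -0.2, -0.3]
opening: 0.0616
gripper_force: 0.0
```

```bash
python3 - <<'E'
from h import *
o=ctrl.get_obs(); print(o['clock'],o['tool_pos'],o['orientation'],o['opening'])
k=cal('wrist'); im=ctrl.snapshot('wrist'); cv2.imwrite('pics/w6.png',im[...,::-1])
for t,z in (('returned_a',.024),('clean_a',.029)):
  for d in ctrl.trace(t,'wrist'): print(t,round(d['conf'],2),axis(k,d['mask'],z),d['bbox'])
E
```

```text
19.2 [ 0.35185437 -0.33307566  0.25094927] [-1.79980936e+02  4.84152288e-02  7.44040842e-02] 0.061595571248516695
returned_a 0.97 [ 409.6 -278.1   -2.9  117.6   36.8] [268.3, 92.7, 300.6, 178.9]
returned_a 0.89 [ 420.5 -386.9    3.4  118.6   37.6] [343.1, 78.8, 374.5, 170.8]
clean_a 0.96 [ 553.5 -278.7  -83.7   36.6   32. ] [259.7, 0.0, 293.1, 29.3]
clean_a 0.64 [ 549.7 -211.2    7.7   40.8   39.4] [201.7, 1.9, 240.2, 37.2]
```

View pics/w6.png

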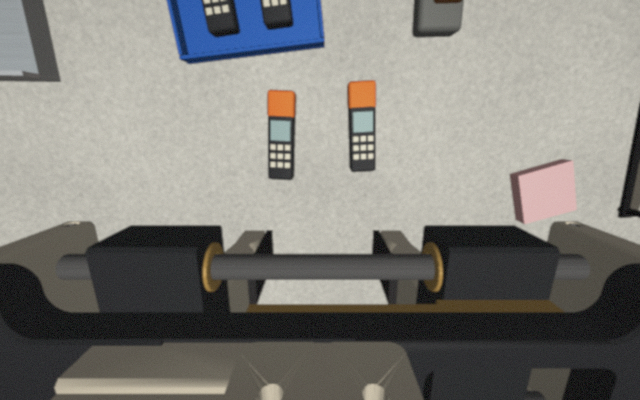

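Both orange handsets are in clear view at (284,135) and (360,125), and both clean ones are in the bin at the top edge.

>>> send_rows:
  increments:
    - [[0.21, 0.28, -0.3, -0.035], [0.21, 0.28, -0.6, -0.035], [0.21, 0.28, -0.85, -0.035], [0.21, 0.28, -0.85, -0.035], [0.21, 0.28, -0.85, -0.035]]
  jaw: 0.7

```text
clock: 19.98
tool_pos: [0.3939, -0.2775, 0.0826]
orientation: [180.0, 0.0, -2.9]
force: [-0.1, -0.4, -0.5]
opening: 0.0611
gripper_force: 0.0
```

>>> send_rows:
  increments:
    - [[0, 0, -0.2, 0], [0, 0, -0.37, 0], [0, 0, -0.37, 0], [0, 0, -0.37, 0], [0, 0, -0.37, 0]]

```text
clock: 20.6
tool_pos: [0.3944, -0.2777, 0.0096]
orientation: [180.0, -0.2, -2.9]
force: [0.6, 0.0, 0.4]
opening: 0.0617
gripper_force: 0.0
```

>>> send_rows:
  increments:
    - [[0, 0, 0, 0], [0, 0, 0, 0], [0, 0, 0, 0], [0, 0, 0, 0], [0, 0, 0, 0], [0, 0, 0.3, 0], [0, 0, 0.6, 0], [0, 0, 0.95, 0], [0, 0, 0.95, 0], [0, 0, 0.95, 0]]
  jaw: 0.2

```text
clock: 21.85
tool_pos: [0.3927, -0.2769, 0.1973]
orientation: [-180.0, -0.0, -3.0]
force: [-0.9, -0.0, -2.1]
opening: 0.0361
gripper_force: 29.9
```

>>> send_rows:
  increments:
    - [[0.76, 0.95, 0, 0.0245], [0.76, 0.95, 0, 0.0245], [0.76, 0.95, 0, 0.0245], [0.76, 0.95, 0, 0.0245], [0.76, 0.95, 0, 0.0245], [0.76, 0.95, 0, 0.0245]]

```text
clock: 22.6
tool_pos: [0.5436, -0.087, 0.195]
orientation: [180.0, 0.3, -0.8]
force: [-0.5, 0.4, -1.1]
opening: 0.0357
gripper_force: 29.9
```

>>> send_rows:
  increments:
    - [[0, 0.95, 0, 0], [0, 0.95, 0, 0], [0, 0.95, 0, 0], [0, 0.95, 0, 0], [0, 0.95, 0, 0]]

```text
clock: 23.22
tool_pos: [0.5441, 0.1021, 0.1968]
orientation: [180.0, 0.1, -0.8]
force: [-0.3, 0.7, -1.1]
opening: 0.0356
gripper_force: 29.9
```

>>> send_rows:
  increments:
    - [[0, 0.375, 0, 0], [0, 0.375, 0, 0], [0, 0.375, 0, 0], [0, 0.375, 0, 0]]

```text
clock: 23.72
tool_pos: [0.5448, 0.1761, 0.1974]
orientation: [180.0, 0.0, -0.9]
force: [0.7, 0.1, -1.8]
opening: 0.0357
gripper_force: 29.9
```

```bash
python3 - <<'E'
from h import *
o=ctrl.get_obs(); print(o['clock'],o['tool_pos'],o['orientation'],o['opening'])
k=cal('wrist'); im=ctrl.snapshot('wrist'); cv2.imwrite('pics/w7.png',im[...,::-1])
for t,z in (('returned_a',.17),('tray',.053)):
  for d in ctrl.trace(t,'wrist'): print(t,round(d['conf'],2),axis(k,d['mask'],z),d['bbox'])
E
```

```text
23.725 [0.54476231 0.17614505 0.19737088] [ 1.79974242e+02  3.16348083e-02 -9.37310587e-01] 0.03574411093729856
returned_a 0.76 [573.4 175.6  -0.9  96.8  47.3] [286.7, 118.0, 361.4, 307.2]
tray 0.61 [566.3 123.2  89.5 240.3 156.3] [257.8, 95.5, 488.4, 236.1]
tray 0.3 [562.8 313.9 -16.6 171.   96.4] [138.5, 89.6, 253.8, 313.1]
```

View pics/w7.png

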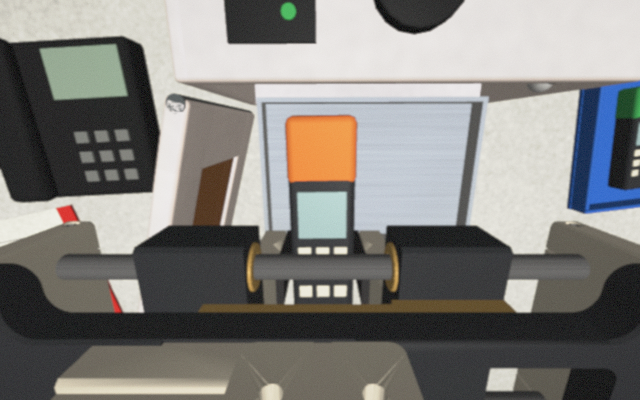

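The tray is empty and the held handset hangs straight over its left half, well clear of the door.

>>> send_rows:
  increments:
    - [[0, 0, -0.3, 0], [0, 0, -0.55, 0], [0, 0, -0.7, 0], [0, 0, -0.79, 0], [0, 0, -0.79, 0], [0, 0, -0.79, 0]]

```text
clock: 24.62
tool_pos: [0.5448, 0.1773, 0.0398]
orientation: [180.0, 0.0, -0.9]
force: [-1.0, -0.6, -1.5]
opening: 0.0358
gripper_force: 30.0
```

>>> send_rows:
  increments:
    - [[0, 0, 0, 0], [0, 0, 0, 0], [0, 0, 0, 0], [0, 0, 0.2, 0], [0, 0, 0.5, 0], [0, 0, 0.8, 0], [0, 0, 0.8, 0]]
  jaw: 0.55

```text
clock: 25.5
tool_pos: [0.5479, 0.1796, 0.2058]
orientation: [-179.7, -0.6, -0.8]
force: [0.4, 0.3, -1.0]
opening: 0.0481
gripper_force: 0.0
```

>>> send_rows:
  increments:
    - [[0, -0.95, 0, 0], [0, -0.95, 0, 0], [0, -0.95, 0, 0], [0, -0.95, 0, 0], [0, -0.95, 0, 0]]

```text
clock: 26.12
tool_pos: [0.5449, -0.0124, 0.1994]
orientation: [-180.0, -0.0, -0.9]
force: [-0.4, 0.4, 0.6]
opening: 0.0482
gripper_force: 0.0
```

>>> send_rows:
  increments:
    - [[-0.9, -0.95, 0, 0.05], [-0.9, -0.95, 0, 0.05], [-0.9, -0.95, 0, 0.05], [-0.9, -0.95, 0, 0.05], [-0.9, -0.95, 0, 0.05], [-0.9, -0.95, 0, 0.05]]
  jaw: 0.7

```text
clock: 26.88
tool_pos: [0.3654, -0.2018, 0.1998]
orientation: [180.0, -0.1, 3.4]
force: [0.8, -1.0, -0.0]
opening: 0.0614
gripper_force: 0.0
```

>>> send_rows:
  increments:
    - [[0, -0.88, 0, 0], [0, -0.88, 0, 0], [0, -0.88, 0, 0], [0, -0.88, 0, 0], [0, -0.88, 0, 0]]

```text
clock: 27.5
tool_pos: [0.366, -0.3774, 0.1988]
orientation: [-180.0, 0.1, 3.5]
force: [-0.4, 1.0, 0.7]
opening: 0.0616
gripper_force: 0.0
```

```bash
python3 - <<'E'
from h import *
o=ctrl.get_obs(); print(o['clock'],o['tool_pos'],o['orientation'],o['opening'])
k=cal('wrist'); im=ctrl.snapshot('wrist'); cv2.imwrite('pics/w8.png',im[...,::-1])
for d in ctrl.trace('returned_a','wrist'): print('w',round(d['conf'],2),axis(k,d['mask'],.024),d['bbox'])
im=ctrl.snapshot('top'); cv2.imwrite('pics/t8.png',im[...,::-1]);k=cal('top')
for d in ctrl.trace('returned_a','top'): print('t',round(d['conf'],2),axis(k,d['mask'],.024),axis(k,d['mask'],.054),d['bbox'])
for d in ctrl.trace('clean_a','top'): print('t clean',round(d['conf'],2),axis(k,d['mask'],.029),d['bbox'])
E
```

```text
27.5 [ 0.36600185 -0.37738275  0.19879188] [-1.79954334e+02  5.66195725e-02  3.49270996e+00] 0.06156426464940979
w 0.79 [ 420.8 -387.9    3.2  117.6   36.8] [316.1, 83.1, 347.8, 187.3]
w 0.5 [ 549.5 -475.7  -86.6   60.2   40.2] [397.0, 0.8, 455.6, 43.4]
t 0.79 [562.8 216.6   2.5 124.4  44.6] [557.6 210.8   2.5 121.2  43.4] [239.3, 192.7, 253.6, 231.6]
t clean 0.79 [ 590.7 -200.9    7.7  121.3   39.7] [364.9, 191.9, 380.2, 232.4]
t clean 0.53 [ 6.307e+02 -2.658e+02  4.000e-01  5.540e+01  3.670e+01] [384.8, 192.9, 401.9, 207.2]
```

>>> send_rows:
  increments:
    - [[0.2, -0.055, -0.3, 0], [0.2, -0.055, -0.6, 0], [0.2, -0.055, -0.8, 0], [0.2, -0.055, -0.96, 0], [0.2, -0.055, -0.96, 0], [0.2, -0.055, -0.96, 0]]

```text
clock: 28.5
tool_pos: [0.406, -0.3894, 0.009]
orientation: [179.9, -0.1, 3.5]
force: [-0.4, -0.6, -0.0]
opening: 0.0612
gripper_force: 0.0
```

>>> send_rows:
  increments:
    - [[0, 0, 0, 0], [0, 0, 0, 0], [0, 0, 0, 0], [0, 0, 0, 0], [0, 0, 0, 0], [0, 0, 0.3, 0], [0, 0, 0.6, 0], [0, 0, 0.95, 0], [0, 0, 0.95, 0], [0, 0, 0.95, 0]]
  jaw: 0.2

```text
clock: 29.75
tool_pos: [0.4047, -0.3889, 0.1975]
orientation: [-180.0, -0.0, 3.4]
force: [-0.8, -1.1, -2.9]
opening: 0.0359
gripper_force: 30.0
```

>>> send_rows:
  increments:
    - [[0.7, 0.95, 0, -0.05], [0.7, 0.95, 0, -0.05], [0.7, 0.95, 0, -0.05], [0.7, 0.95, 0, -0.05], [0.7, 0.95, 0, -0.05], [0.7, 0.95, 0, -0.05]]

```text
clock: 30.5
tool_pos: [0.5438, -0.1988, 0.1953]
orientation: [-180.0, 0.2, -0.8]
force: [-1.0, 0.0, -1.9]
opening: 0.0357
gripper_force: 30.0
```

>>> send_rows:
  increments:
    - [[0, 0.95, 0, 0], [0, 0.95, 0, 0], [0, 0.95, 0, 0], [0, 0.95, 0, 0], [0, 0.95, 0, 0]]

```text
clock: 31.12
tool_pos: [0.5443, -0.0099, 0.197]
orientation: [180.0, 0.1, -0.8]
force: [-0.6, 0.1, -1.9]
opening: 0.0357
gripper_force: 30.0
```

>>> send_rows:
  increments:
    - [[0, 0.445, 0, 0], [0, 0.445, 0, 0], [0, 0.445, 0, 0], [0, 0.445, 0, 0]]

```text
clock: 31.62
tool_pos: [0.5447, 0.0781, 0.1972]
orientation: [180.0, 0.1, -1.0]
force: [1.6, 0.4, -1.6]
opening: 0.0358
gripper_force: 30.0
```

```bash
python3 - <<'E'
from h import *
o=ctrl.get_obs(); print(o['clock'],o['tool_pos'],o['orientation'],o['opening'])
k=cal('wrist'); im=ctrl.snapshot('wrist'); cv2.imwrite('pics/w9.png',im[...,::-1])
for t,z in (('returned_a',.054),('tray',.053)):
  for d in ctrl.trace(t,'wrist'): print(t,round(d['conf'],2),axis(k,d['mask'],z),d['bbox'])
E
```

```text
31.625 [0.54474458 0.07811428 0.19715071] [ 1.79970120e+02  5.02715996e-02 -9.54048532e-01] 0.03583208207208409
returned_a 0.95 [547.6  77.3  -0.7 157.4  75.9] [283.1, 115.1, 360.1, 303.0]
returned_a 0.77 [5.637e+02 2.103e+02 2.000e-01 1.145e+02 4.440e+01] [176.3, 123.9, 228.8, 224.4]
tray 0.69 [568.6 123.7  88.5 242.3 152.7] [163.7, 96.8, 393.7, 233.7]
```

View pics/w9.png

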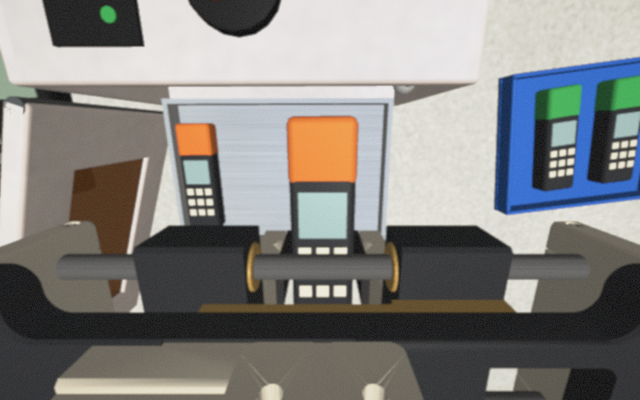

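Handset A now lies by the tray's left wall (200,172), apparently from the announced knock. It is flat and inside, so the right side is free for this one.

>>> send_rows:
  increments:
    - [[0, 0, -0.3, 0], [0, 0, -0.55, 0], [0, 0, -0.7, 0], [0, 0, -0.79, 0], [0, 0, -0.79, 0], [0, 0, -0.79, 0]]

```text
clock: 32.52
tool_pos: [0.5451, 0.0794, 0.0398]
orientation: [-180.0, -0.0, -0.9]
force: [-0.0, 0.8, -1.5]
opening: 0.0356
gripper_force: 30.0
```

>>> send_rows:
  increments:
    - [[0, 0, 0, 0], [0, 0, 0, 0], [0, 0, 0, 0], [0, 0, 0.2, 0], [0, 0, 0.5, 0], [0, 0, 0.8, 0], [0, 0, 0.8, 0]]
  jaw: 0.55

```text
clock: 33.4
tool_pos: [0.5477, 0.0809, 0.2053]
orientation: [-179.8, -0.5, -0.8]
force: [0.8, 0.3, -0.5]
opening: 0.0481
gripper_force: 0.0
```

>>> send_rows:
  increments:
    - [[-0.2, -0.7, 0.4, 0], [-0.2, -0.7, 0.4, 0], [-0.2, -0.7, 0.4, 0], [-0.2, -0.7, 0.4, 0], [-0.2, -0.7, 0.4, 0]]

```text
clock: 34.02
tool_pos: [0.5046, -0.06, 0.2789]
orientation: [-180.0, 0.0, -0.9]
force: [-0.5, -0.3, -0.2]
opening: 0.048
gripper_force: 0.0
```

```bash
python3 - <<'E'
from h import *
o=ctrl.get_obs(); print(o['clock'],o['tool_pos'],o['orientation'],o['opening'])
for c in('wrist','top','side'):
  k=cal(c); im=ctrl.snapshot(c); cv2.imwrite(f'pics/{c}10.png',im[...,::-1])
  for t,z in (('returned_a',.054),('clean_a',.029)):
    for d in ctrl.trace(t,c): print(c,t,round(d['conf'],2),axis(k,d['mask'],z),d['bbox'])
E
```

```text
34.025 [ 0.50457364 -0.06003976  0.27887986] [-1.79982913e+02  4.14648967e-02 -8.84182508e-01] 0.04804702031658296
wrist returned_a 0.85 [561.1  74.3  -1.6 120.4  42.8] [201.1, 89.9, 237.6, 181.7]
wrist returned_a 0.72 [5.620e+02 2.074e+02 3.000e-01 1.183e+02 5.000e+01] [97.1, 93.6, 151.7, 182.8]
wrist clean_a 0.98 [ 594.  -197.5    6.8  120.8   43.4] [400.7, 64.3, 435.5, 155.2]
wrist clean_a 0.76 [ 602.8 -265.9    6.2  118.5   44.4] [452.2, 55.0, 487.5, 146.4]
top returned_a 0.62 [503.7  74.2 -87.2  28.7  12.8] [280.8, 231.3, 290.9, 236.7]
top clean_a 0.84 [ 600.7 -270.3    4.7  122.    41.8] [384.7, 192.7, 402.4, 226.2]
top clean_a 0.62 [753.4 144.5   3.9  50.1  47.7] [264.4, 151.8, 281.6, 169.6]
top clean_a 0.47 [395.1 386.7  85.8  49.9  49.5] [179.8, 255.2, 193.8, 269.1]
side returned_a 0.91 [564.1  87.3   2.7 117.1  49.6] [302.9, 243.0, 347.1, 258.0]
side returned_a 0.61 [543.4 207.2 -21.   88.8  31.1] [309.3, 286.6, 347.1, 299.1]
side clean_a 0.84 [ 596.8 -188.2    6.7  119.    55.3] [300.6, 182.4, 337.6, 196.4]
side clean_a 0.72 [ 604.9 -258.2    7.9  117.5   56.4] [299.6, 172.6, 335.5, 180.5]
```

View pics/wrist10.png

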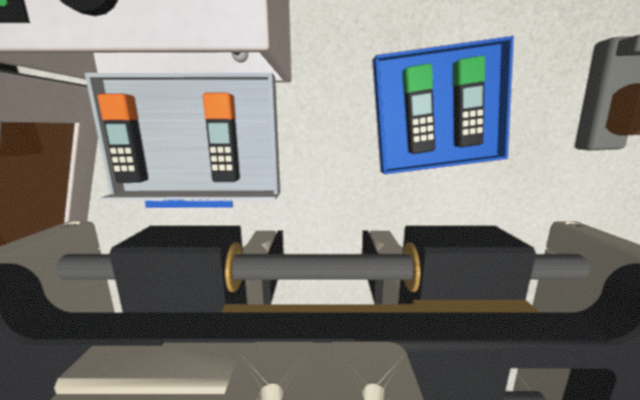

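View pics/side10.png

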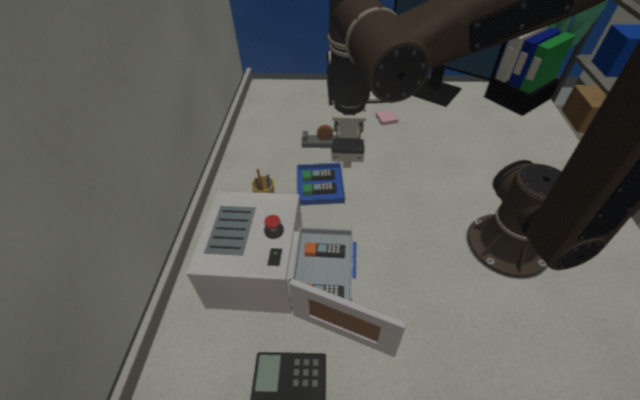

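Step 1's state is reached: both orange handsets are flat in the tray at (122,137) and (221,137), and both green ones are in the bin at (421,108) and (470,101). The side view shows no third returned handset.

The tool cannot lean with these moves, so I'll borrow a clean handset as a pusher to get the tray home under the lintel, then put it back.

>>> send_rows:
  increments:
    - [[0.345, -0.72, -0.2, 0.086], [0.345, -0.72, -0.5, 0.086], [0.345, -0.72, -0.9, 0.086], [0.345, -0.72, -0.9, 0.086], [0.345, -0.72, -0.9, 0.086], [0.345, -0.72, -0.9, 0.086]]
  jaw: 0.52

```text
clock: 35.22
tool_pos: [0.5742, -0.2043, 0.0997]
orientation: [180.0, 0.0, 6.5]
force: [0.2, -0.5, 1.2]
opening: 0.0455
gripper_force: 0.0
```

```bash
python3 - <<'E'
from h import *
o=ctrl.get_obs(); print(o['clock'],o['tool_pos'],o['orientation'],o['opening'])
k=cal('wrist'); im=ctrl.snapshot('wrist')
for d in ctrl.trace('clean_a','wrist'): print(round(d['conf'],2),axis(k,d['mask'],.029),d['bbox'])
E
```

```text
35.225 [ 0.57417003 -0.20429416  0.09974632] [1.79979396e+02 4.21144983e-02 6.54191534e+00] 0.04549453463514186
0.64 [ 595.6 -201.5    7.6  117.4   35.4] [299.9, 112.6, 343.5, 248.4]
```

Aligned. I'll descend, grip and lift.

>>> send_rows:
  increments:
    - [[0, 0, -0.2, 0], [0, 0, -0.35, 0], [0, 0, -0.45, 0], [0, 0, -0.45, 0], [0, 0, -0.45, 0]]

```text
clock: 35.95
tool_pos: [0.5755, -0.2039, 0.0118]
orientation: [180.0, -0.2, 6.6]
force: [0.5, 0.6, 0.2]
opening: 0.0453
gripper_force: 0.0
```

>>> send_rows:
  increments:
    - [[0, 0, 0, 0], [0, 0, 0, 0], [0, 0, 0, 0], [0, 0, 0, 0], [0, 0, 0, 0], [0, 0, 0.3, 0], [0, 0, 0.6, 0], [0, 0, 0.7, 0], [0, 0, 0.7, 0], [0, 0, 0.7, 0]]
  jaw: 0.2

```text
clock: 37.2
tool_pos: [0.5729, -0.204, 0.1482]
orientation: [-180.0, 0.1, 6.5]
force: [0.7, -0.1, -1.6]
opening: 0.0358
gripper_force: 29.8
```

>>> send_rows:
  increments:
    - [[-0.6, 0.95, 0, -0.085], [-0.6, 0.95, 0, -0.085], [-0.6, 0.95, 0, -0.085], [-0.6, 0.95, 0, -0.085], [-0.6, 0.95, 0, -0.085]]

```text
clock: 37.83
tool_pos: [0.4519, -0.0128, 0.1485]
orientation: [180.0, 0.1, -0.6]
force: [0.5, 0.4, -1.6]
opening: 0.0354
gripper_force: 29.8
```

>>> send_rows:
  increments:
    - [[-0.415, 0.9, 0, 0], [-0.415, 0.9, 0, 0], [-0.415, 0.9, 0, 0], [-0.415, 0.9, 0, 0], [-0.415, 0.9, 0, 0], [-0.415, 0.9, 0, 0]]

```text
clock: 38.58
tool_pos: [0.3712, 0.1647, 0.149]
orientation: [179.9, 0.1, -0.8]
force: [0.4, 0.5, -2.1]
opening: 0.0355
gripper_force: 29.8
```

```bash
python3 - <<'E'
from h import *
o=ctrl.get_obs(); print(o['clock'],o['tool_pos'],o['orientation'],o['opening'],o['joint_pos'])
k=cal('wrist'); im=ctrl.snapshot('wrist'); cv2.imwrite('pics/w11.png',im[...,::-1])
for d in ctrl.trace('tray','wrist'): print(round(d['conf'],2),axis(k,d['mask'],.053),d['bbox'])
for d in ctrl.spot_point('tray_front','wrist'): print(d,onz(k,d['pixel'],.055))
for d in ctrl.trace('clean_a','wrist'): print(round(d['conf'],2),axis(k,d['mask'],.165),d['bbox'])
E
```

```text
38.575 [0.37116415 0.16466445 0.14896434] [ 1.79925573e+02  5.47519121e-02 -8.37921142e-01] 0.03546977747267079 [ 5.21126079e+01 -1.52977793e+00 -3.76348455e+01  1.41484854e-03
 -5.39873222e+01  3.70486737e+01]
0.71 [504.3 121.   89.1 258.7  66.9] [218.3, 1.9, 520.8, 91.1]
0.43 [436.3 374.8 -17.9 265.  147.3] [2.0, 0.0, 194.9, 244.4]
{'pixel': [79.0, 363.8], 'conf': 0.56} [0.47931541 0.12710961 0.055     ]
0.73 [411.6 163.8  -0.   80.1  36.6] [284.7, 103.8, 356.5, 303.3]
```

View pics/w11.png

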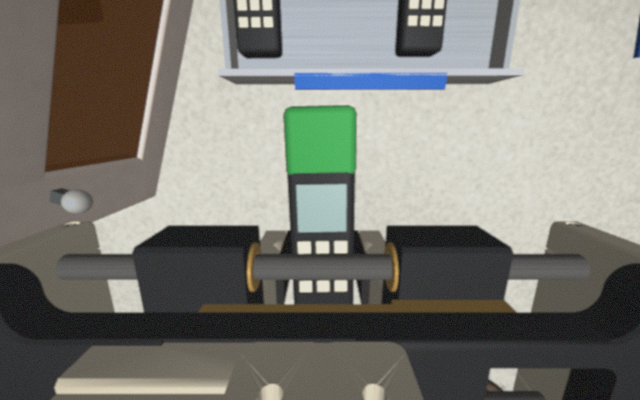

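The held handset's tip at (320,105) stands about 25 mm short of the tray's front wall (row 75). The way down is clear.

>>> send_rows:
  increments:
    - [[0, 0, -0.25, 0], [0, 0, -0.45, 0], [0, 0, -0.52, 0], [0, 0, -0.52, 0], [0, 0, -0.52, 0]]

```text
clock: 39.4
tool_pos: [0.3715, 0.166, 0.0462]
orientation: [-180.0, -0.0, -0.8]
force: [-0.4, 0.9, -1.2]
opening: 0.0356
gripper_force: 29.8
```

>>> send_rows:
  increments:
    - [[0.07, 0, 0, 0], [0.14, 0, 0, 0], [0.21, 0, 0, 0], [0.28, 0, 0, 0], [0.35, 0, 0, 0], [0.42, 0, 0, 0], [0.42, 0, 0, 0]]

```text
clock: 40.28
tool_pos: [0.4563, 0.166, 0.0455]
orientation: [-180.0, -0.0, -0.8]
force: [-0.9, 0.1, -2.0]
opening: 0.036
gripper_force: 29.8
```

>>> send_rows:
  increments:
    - [[-0.05, 0, 0, 0], [-0.09, 0, 0, 0], [-0.09, -0.23, 0, 0], [-0.09, -0.23, 0, 0], [-0.02, -0.23, 0, 0], [0.06, -0.23, 0, 0], [0.14, -0.23, 0, 0], [0.22, -0.23, 0, 0], [0.3, -0.23, 0, 0], [0.38, -0.23, 0, 0], [0.43, -0.23, 0, 0], [0.43, -0.23, 0, 0]]

```text
clock: 41.78
tool_pos: [0.5421, 0.12, 0.0455]
orientation: [-180.0, -0.1, -0.8]
force: [-0.7, -0.6, -1.8]
opening: 0.0359
gripper_force: 29.8
```

```bash
python3 - <<'E'
from h import *
o=ctrl.get_obs(); print(o['clock'],o['tool_pos'],o['force'],o['opening'])
for c in('side','top','wrist'):
  k=cal(c); im=ctrl.snapshot(c); cv2.imwrite(f'pics/{c}12.png',im[...,::-1])
  for t,z in (('tray_front',.055),('door_hinge',.092),('door_edge',.092),('plunger_top',.225)):
    for d in ctrl.spot_point(t,c):
      if d['conf']>.4: print(c,t,round(d['conf'],2),d['pixel'],np.round(onz(k,d['pixel'],z),4))
E
```

```text
41.775 [0.54210238 0.11996995 0.04548119] [-0.71118762 -0.64096328 -1.76260741] 0.03586067393532175
side tray_front 0.8 [260.0, 302.2] [0.6237 0.1259 0.055 ]
side door_hinge 0.61 [298.2, 294.3] [0.6282 0.265  0.092 ]
side door_edge 0.68 [346.6, 400.6] [0.3726 0.3723 0.092 ]
side plunger_top 0.49 [221.1, 272.9] [0.6882 0.126  0.225 ]
top tray_front 0.66 [195.1, 273.0] [0.622  0.1256 0.055 ]
top plunger_top 0.46 [157.6, 266.1] [0.6909 0.1322 0.225 ]
wrist tray_front 0.88 [101.0, 314.3] [0.6233 0.1221 0.055 ]
```

View pics/wrist12.png

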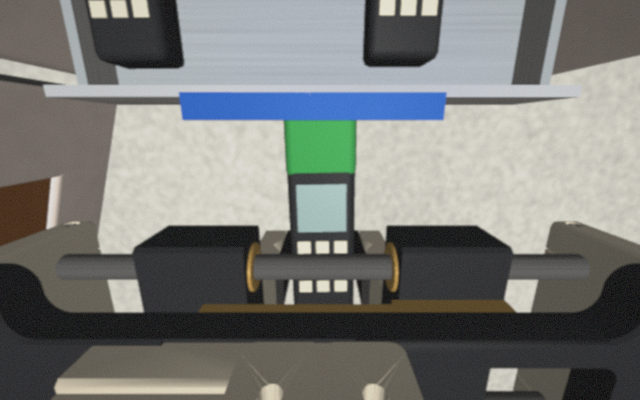

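The handset bears on the front wall, which is now at x≈0.623. I'll push on slowly to the stop.

>>> send_rows:
  increments:
    - [[0.03, 0, 0, 0], [0.06, 0, 0, 0], [0.09, 0, 0, 0], [0.11, 0, 0, 0], [0.11, 0, 0, 0]]

```text
clock: 43.15
tool_pos: [0.5636, 0.1199, 0.0455]
orientation: [-180.0, -0.0, -0.8]
force: [-0.2, 0.1, -2.2]
opening: 0.0357
gripper_force: 29.8
```

>>> send_rows:
  increments:
    - [[0.01, 0, 0, 0], [0.02, 0, 0, 0], [0.03, 0, 0, 0], [0.03, 0, 0, 0]]

```text
clock: 43.65
tool_pos: [0.5654, 0.1196, 0.0446]
orientation: [179.9, 0.3, -0.8]
force: [-13.9, 6.3, 2.4]
opening: 0.0355
gripper_force: 29.9
```

>>> send_rows:
  increments:
    - [[-0.05, 0, 0, 0], [-0.3, 0, 0, 0], [-0.6, 0, 0, 0], [-0.6, 0, 0.3, 0], [-0.6, 0, 0.6, 0], [-0.6, 0, 0.6, 0]]

```text
clock: 44.4
tool_pos: [0.452, 0.1218, 0.1711]
orientation: [-179.6, -0.6, -0.7]
force: [0.2, 0.2, -2.5]
opening: 0.0358
gripper_force: 29.8
```

```bash
python3 - <<'E'
from h import *
o=ctrl.get_obs(); print(o['clock'],o['tool_pos'],o['force'],o['opening'])
for c in('side','top','wrist'):
  k=cal(c); im=ctrl.snapshot(c); cv2.imwrite(f'pics/{c}13.png',im[...,::-1])
  for t,z in (('tray_front',.055),('door_hinge',.092),('door_edge',.092),('plunger_top',.225),('cabinet',0)):
    for d in ctrl.spot_point(t,c):
      if d['conf']>.4: print(c,t,round(d['conf'],2),d['pixel'],np.round(onz(k,d['pixel'],z),4))
E
```

```text
44.4 [0.45201356 0.12178568 0.17109041] [ 0.23381127  0.23362886 -2.49098119] 0.03579811663225076
side tray_front 0.73 [260.2, 295.2] [0.6436 0.1275 0.055 ]
side tray_front 0.46 [348.2, 399.3] [0.3695 0.3617 0.055 ]
side door_edge 0.85 [345.9, 397.5] [0.3795 0.3711 0.092 ]
side plunger_top 0.64 [220.4, 272.8] [0.6888 0.1238 0.225 ]
top tray_front 0.81 [186.4, 268.4] [0.6504 0.1427 0.055 ]
top door_hinge 0.63 [186.2, 227.9] [0.6354 0.2657 0.092 ]
```

View pics/wrist13.png

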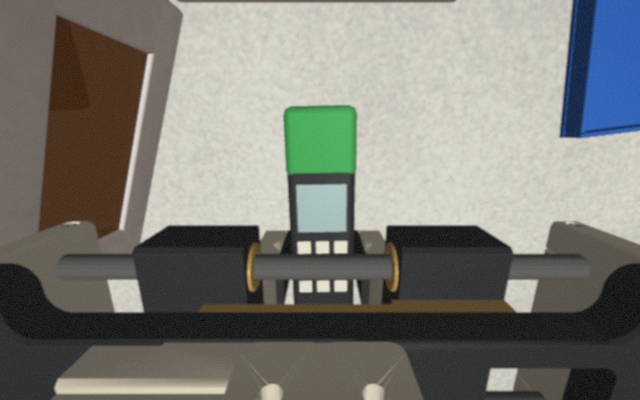

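Nothing is left under the gripper but desk. The tray front now reads x≈0.645, and the contact force rose to 14 N exactly where home was expected. Now the handset goes back in the bin.

>>> send_rows:
  increments:
    - [[0.3, -0.815, 0.1, 0.085], [0.3, -0.815, 0.1, 0.085], [0.3, -0.815, 0.1, 0.085], [0.3, -0.815, 0.1, 0.085], [0.3, -0.815, 0.1, 0.085]]

```text
clock: 45.92
tool_pos: [0.5086, -0.0434, 0.1853]
orientation: [-180.0, 0.0, 6.5]
force: [-0.7, -0.2, -1.5]
opening: 0.0357
gripper_force: 29.8
```

>>> send_rows:
  increments:
    - [[0.305, -0.815, 0, 0], [0.305, -0.815, 0, 0], [0.305, -0.815, 0, 0], [0.305, -0.815, 0, 0], [0.305, -0.815, 0, 0]]

```text
clock: 46.55
tool_pos: [0.5697, -0.2051, 0.1851]
orientation: [-180.0, 0.0, 6.6]
force: [0.6, 0.4, -1.7]
opening: 0.036
gripper_force: 29.8
```

```bash
python3 - <<'E'
from h import *
o=ctrl.get_obs(); print(o['clock'],o['tool_pos'],o['orientation'],o['opening'])
k=cal('wrist'); im=ctrl.snapshot('wrist'); cv2.imwrite('pics/w14.png',im[...,::-1])
for d in ctrl.trace('clean_a','wrist'): print(round(d['conf'],2),axis(k,d['mask'],.029),d['bbox'])
for d in ctrl.trace('clean_bin','wrist'): print(round(d['conf'],2),axis(k,d['mask'],.027),d['bbox'])
E
```

```text
46.55 [ 0.56966143 -0.20510402  0.18510882] [-1.79974741e+02  4.67385148e-02  6.58198210e+00] 0.03599777402161381
0.76 [ 574.7 -202.9    7.2  175.5   81.4] [285.2, 104.2, 358.1, 305.0]
0.59 [ 603.6 -269.5    6.7  117.5   39.2] [362.8, 112.5, 398.5, 215.9]
0.94 [ 597.  -235.1  -83.6  183.9  162.2] [270.7, 92.7, 439.6, 235.5]
0.67 [ 748.1 -149.3  -83.5   48.7   14.8] [267.1, 0.8, 311.5, 17.6]
```

>>> send_rows:
  increments:
    - [[0.02, 0, -0.3, 0], [0.02, 0, -0.6, 0], [0.02, 0, -0.8, 0], [0.02, 0, -0.87, 0], [0.02, 0, -0.87, 0], [0.02, 0, -0.87, 0]]

```text
clock: 47.45
tool_pos: [0.5752, -0.2058, 0.0131]
orientation: [180.0, -0.1, 6.6]
force: [-0.2, -0.4, -2.1]
opening: 0.0359
gripper_force: 29.9
```

>>> send_rows:
  increments:
    - [[0, 0, 0, 0], [0, 0, 0, 0], [0, 0, 0, 0], [0, 0, 0.2, 0], [0, 0, 0.5, 0], [0, 0, 0.95, 0], [0, 0, 0.95, 0]]
  jaw: 0.52

```text
clock: 48.32
tool_pos: [0.5754, -0.2066, 0.2062]
orientation: [179.9, -0.3, 6.6]
force: [1.0, 0.1, -0.6]
opening: 0.0459
gripper_force: 0.0
```

```bash
python3 - <<'E'
from h import *
o=ctrl.get_obs(); print(o['clock'],o['tool_pos'],o['orientation'],o['opening'])
k=cal('wrist'); im=ctrl.snapshot('wrist'); cv2.imwrite('pics/w15.png',im[...,::-1])
for d in ctrl.trace('clean_a','wrist'): print(round(d['conf'],2),axis(k,d['mask'],.029),d['bbox'])
r={}
for c in('side','top'):
  ctrl.snapshot(c)
  for t in('door_hinge','door_edge','plunger_top'): r[c,t]=[d['pixel'] for d in ctrl.spot_point(t,c) if d['conf']>.35]
for t in('door_hinge','door_edge','plunger_top'):
  for a in r['side',t]:
    for b in r['top',t]:
      p,e=tri(cal('side'),a,cal('top'),b)
      if e<.03: print(t,np.round(p,4),round(e,4))
k=cal('side')
for d in ctrl.trace('door','side'): print('door',round(d['conf'],2),axis(k,d['mask'],.178),d['bbox'])
E
```

```text
48.325 [ 0.57536646 -0.20659849  0.20621272] [179.9040201   -0.33239943   6.55820781] 0.045917108977707025
0.64 [ 594.8 -203.6    6.5  117.7   35.8] [308.7, 119.2, 336.9, 218.0]
0.6 [ 603.6 -270.4    7.4  117.8   38.5] [359.3, 118.9, 394.1, 217.9]
door_hinge [0.6316 0.2643 0.1032] 0.0039
door_edge [0.3732 0.37   0.0928] 0.0113
door 0.76 [516.9 342.8 -20.4 282.   86. ] [285.5, 277.3, 405.5, 356.3]
door 0.4 [632.4 178.8 -89.6 155.1  17.9] [287.4, 225.3, 298.1, 277.2]
```

View pics/w15.png

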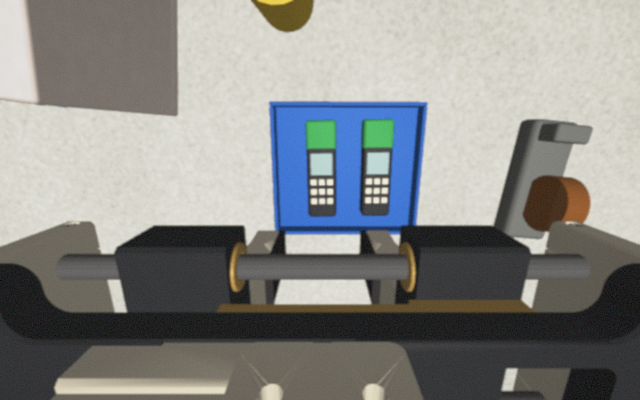

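Both clean handsets lie flat in the bin at (322,168) and (377,168). Next is the door: I'll pass over it to its outer (+y) side and sweep it shut with the shut fingers held above z=0.13.

>>> send_rows:
  increments:
    - [[-0.175, 1.0, 0.15, -0.086], [-0.175, 1.0, 0.15, -0.086], [-0.175, 1.0, 0.15, -0.086], [-0.175, 1.0, 0.15, -0.086], [-0.175, 1.0, 0.15, -0.086]]
  jaw: 0

```text
clock: 49.5
tool_pos: [0.5389, -0.005, 0.2317]
orientation: [-180.0, -0.0, -0.7]
force: [0.4, -0.3, 0.2]
opening: 0.0021
gripper_force: 0.0
```

>>> send_rows:
  increments:
    - [[-0.175, 1.0, 0, 0], [-0.175, 1.0, 0, 0], [-0.175, 1.0, 0, 0], [-0.175, 1.0, 0, 0], [-0.175, 1.0, 0, 0]]

```text
clock: 50.12
tool_pos: [0.504, 0.1937, 0.2309]
orientation: [179.9, 0.1, -0.8]
force: [0.2, -0.7, -0.4]
opening: 0.0003
gripper_force: 0.0
```

>>> send_rows:
  increments:
    - [[-0.175, 1.0, 0, 0], [-0.175, 1.0, 0, 0], [-0.175, 1.0, 0, 0], [-0.175, 1.0, 0, 0], [-0.175, 1.0, 0, 0], [-0.175, 1.0, 0, 0]]

```text
clock: 50.88
tool_pos: [0.4697, 0.3919, 0.2314]
orientation: [180.0, 0.0, -1.0]
force: [0.7, -0.2, -0.4]
opening: 0.0003
gripper_force: 0.0
```

```bash
python3 - <<'E'
from h import *
o=ctrl.get_obs(); p=o['tool_pos'];print(o['clock'],p,o['orientation'],o['opening'])
H=np.array([.632,.264]); y0=np.radians(-.8)
for f,rho in [(1.92,.2),(1.75,.2),(1.57,.2),(1.4,.2),(1.2,.2),(1,.2),(.8,.21),(.6,.22),(.45,.23),(.3,.24),(.2,.245),(.13,.25),(.08,.25),(.04,.25),(0,.25)]:
    d=np.array([-np.sin(f),-np.cos(f)]);n=np.array([-np.cos(f),np.sin(f)])
    s=9.5e-3*abs(n[0])+.021*abs(n[1])+.008
    c,q=np.cos(y0),np.sin(y0)
    P=H+np.array([[c,-q],[q,c]])@(rho*d+s*n)
    print(f,np.round(P,3),np.round(np.hypot(*P),2),np.round((P-p[:2])/.2,3))
E
```

```text
50.875 [0.46965079 0.39193703 0.23143901] [ 1.79963025e+02  1.73482925e-02 -9.51473598e-01] 0.00025601977008412463
1.92 [0.456 0.364] 0.58 [-0.068 -0.14 ]
1.75 [0.442 0.332] 0.55 [-0.141 -0.299]
1.57 [0.432 0.296] 0.52 [-0.186 -0.481]
1.4 [0.43  0.263] 0.5 [-0.2   -0.646]
1.2 [0.434 0.223] 0.49 [-0.179 -0.844]
1 [0.446 0.184] 0.48 [-0.119 -1.037]
0.8 [0.459 0.141] 0.48 [-0.054 -1.253]
0.6 [0.483 0.1  ] 0.49 [ 0.065 -1.459]
0.45 [0.506 0.07 ] 0.51 [ 0.182 -1.611]
0.3 [0.536 0.043] 0.54 [ 0.33  -1.745]
0.2 [0.559 0.029] 0.56 [ 0.447 -1.814]
0.13 [0.576 0.019] 0.58 [ 0.533 -1.862]
0.08 [0.589 0.017] 0.59 [ 0.599 -1.875]
0.04 [0.6   0.015] 0.6 [ 0.653 -1.883]
0 [0.611 0.014] 0.61 [ 0.707 -1.888]
```

>>> send_rows:
  increments:
    - [[0, 0.1, 0, 0], [0, 0.1, -0.25, 0], [0, 0.1, -0.48, 0], [0, 0.1, -0.48, 0], [0, 0.1, -0.48, 0]]

```text
clock: 51.5
tool_pos: [0.4701, 0.4145, 0.1375]
orientation: [-179.9, -0.1, -0.8]
force: [-0.2, 0.2, 1.2]
opening: 0.0004
gripper_force: 0.0
```

>>> send_rows:
  increments:
    - [[-0.03, -0.1, 0, 0], [-0.07, -0.24, 0, 0], [-0.11, -0.32, 0, 0], [-0.14, -0.4, 0, 0], [-0.165, -0.5, 0, 0], [-0.186, -0.59, 0, 0], [-0.195, -0.67, 0, 0], [-0.2, -0.75, 0, 0], [-0.19, -0.85, 0, 0], [-0.18, -0.95, 0, 0], [-0.18, -0.95, 0, 0]]

```text
clock: 52.88
tool_pos: [0.4328, 0.2219, 0.1354]
orientation: [180.0, 0.0, -1.0]
force: [-0.1, -0.2, 0.1]
opening: -0.0001
gripper_force: 0.0
```

```bash
python3 - <<'E'
from h import *
o=ctrl.get_obs(); print(o['clock'],o['tool_pos'],o['orientation'],o['force'])
im=ctrl.snapshot('side'); cv2.imwrite('pics/side16.png',im[...,::-1]); k=cal('side')
for d in ctrl.spot_point('door_edge','side'): print(round(d['conf'],2),d['pixel'],onz(k,d['pixel'],.092))
E
```

```text
52.875 [0.43280766 0.22189602 0.13543212] [ 1.79964254e+02  3.64147495e-02 -9.51787478e-01] [-0.14798899 -0.24015937  0.08047972]
0.61 [219.3, 272.7] [0.72211186 0.00986788 0.092     ]
```

View pics/side16.png

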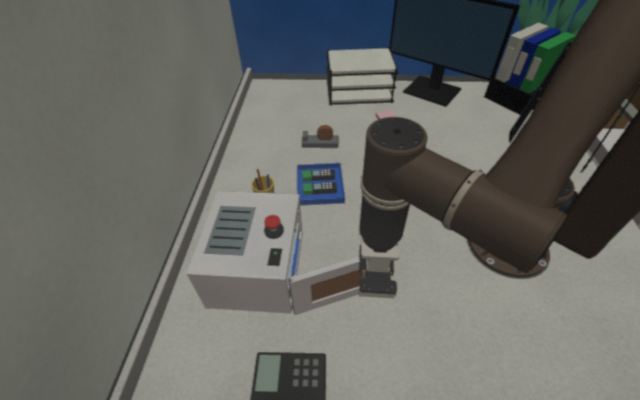

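The door follows the fingers and is now about square to the cabinet. The tray is in, and the bin is untouched.

>>> send_rows:
  increments:
    - [[0.03, -0.1, 0, 0], [0.065, -0.19, 0, 0], [0.095, -0.3, 0, 0], [0.13, -0.4, 0, 0], [0.19, -0.51, 0, 0], [0.25, -0.61, 0, 0], [0.31, -0.69, 0, 0], [0.37, -0.76, 0, 0], [0.44, -0.83, 0, 0], [0.515, -0.895, 0, 0], [0.6, -0.95, 0, 0], [0.63, -0.965, 0, 0]]

```text
clock: 54.48
tool_pos: [0.5601, 0.0302, 0.1353]
orientation: [180.0, 0.0, -0.9]
force: [-1.1, -0.1, -0.7]
opening: 0.0004
gripper_force: 0.0
```

>>> send_rows:
  increments:
    - [[0.04, -0.03, 0, 0], [0.08, -0.05, 0, 0], [0.11, -0.06, 0, 0], [0.14, -0.07, 0, 0], [0.17, -0.07, 0, 0], [0.2, -0.07, 0, 0], [0.2, -0.07, 0, 0]]

```text
clock: 55.35
tool_pos: [0.5987, 0.0166, 0.1352]
orientation: [180.0, 0.1, -0.9]
force: [-2.0, -0.7, -0.4]
opening: 0.0003
gripper_force: 0.7
```

>>> send_rows:
  increments:
    - [[0.02, 0, 0, 0], [0.04, 0, 0, 0], [0.05, 0, 0, 0], [0.05, 0, 0, 0]]

```text
clock: 55.85
tool_pos: [0.6093, 0.017, 0.1356]
orientation: [-180.0, -0.0, -0.8]
force: [0.6, 0.4, -0.2]
opening: 0.0004
gripper_force: 0.0
```

>>> send_rows:
  increments:
    - [[0.015, 0, 0, 0], [0.03, 0, 0, 0], [0.03, 0, 0, 0]]

```text
clock: 56.22
tool_pos: [0.6118, 0.0167, 0.1354]
orientation: [180.0, 0.3, -0.9]
force: [-12.6, 2.8, 9.8]
opening: 0.0003
gripper_force: 6.7
```

>>> send_rows:
  increments:
    - [[-0.1, 0, 0, 0], [-0.3, 0, 0, 0], [-0.4, 0, 0.4, 0], [-0.4, 0.3, 0.9, 0], [-0.4, 0.5, 0.9, 0], [-0.4, 0.5, 0.9, 0], [-0.4, 0.5, 0.9, 0]]

```text
clock: 57.1
tool_pos: [0.5357, 0.1187, 0.3176]
orientation: [-179.9, -0.2, -0.7]
force: [0.8, -0.3, -0.5]
opening: 0.0005
gripper_force: 0.0
```

```bash
python3 - <<'E'
from h import *
o=ctrl.get_obs(); print(o['clock'],o['tool_pos'],o['orientation'],o['force'])
r={}
for c in('wrist','side','top'):
  k=cal(c); im=ctrl.snapshot(c); cv2.imwrite(f'pics/{c}17.png',im[...,::-1])
  for t,z in(('plunger_top',.225),('door_edge',.092),('door_hinge',.092)):
    r[c,t]=[(k,d['pixel']) for d in ctrl.spot_point(t,c) if d['conf']>.35]
    for kk,p in r[c,t]: print(c,t,np.round(onz(k,p,z),4))
for a,b in(('wrist','side'),('wrist','top'),('side','top')):
  for A in r[a,'plunger_top']:
    for B in r[b,'plunger_top']:
      p,e=tri(*A,*B)
      if e<.02: print(a,b,p,e)
E
```

```text
57.1 [0.53567888 0.11870751 0.3176225 ] [-179.88432077   -0.20392128   -0.71175292] [ 0.83046988 -0.25456869 -0.50943331]
wrist plunger_top [0.6914 0.1207 0.225 ]
wrist door_edge [ 0.6172 -0.0175  0.092 ]
wrist door_hinge [0.632  0.2637 0.092 ]
side plunger_top [0.6859 0.1226 0.225 ]
side door_edge [ 0.628  -0.0163  0.092 ]
side door_hinge [0.6253 0.2563 0.092 ]
side door_hinge [ 0.6202 -0.0183  0.092 ]
top plunger_top [0.6884 0.1221 0.225 ]
top door_edge [ 0.6195 -0.0221  0.092 ]
wrist side [0.68881243 0.12104825 0.22431143] 0.005359187873993266
wrist top [0.68559701 0.12043784 0.23761259] 0.002725441677820703
side top [0.68718547 0.12213134 0.22488719] 0.0024187204668942703
```

View pics/wrist17.png

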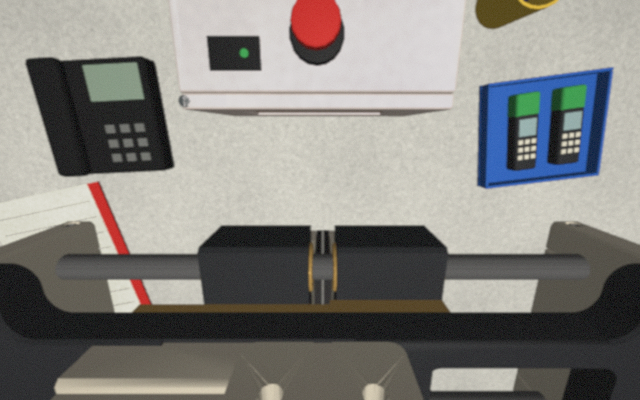

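The door is shut with an even seam along the front (rows 93-108), the plunger is at (318,22), and both clean handsets are in the bin. Now to press the plunger at (0.688, 0.122).

>>> send_rows:
  increments:
    - [[0.76, 0.017, 0, 0], [0.76, 0.017, 0, 0], [0.76, 0.017, 0, 0], [0.76, 0.017, 0, 0], [0.76, 0.017, -0.3, 0], [0.76, 0.017, -0.35, 0], [0.76, 0.017, -0.35, 0]]

```text
clock: 58.58
tool_pos: [0.6867, 0.1201, 0.2465]
orientation: [180.0, -0.0, -0.8]
force: [0.7, 0.4, 0.6]
opening: 0.0007
gripper_force: 0.0
```

>>> send_rows:
  increments:
    - [[0, 0, -0.1, 0], [0, 0, -0.16, 0], [0, 0, -0.2, 0], [0, 0, -0.2, 0], [0, 0, -0.2, 0]]

```text
clock: 59.2
tool_pos: [0.6882, 0.1207, 0.2086]
orientation: [-179.9, -0.2, -0.8]
force: [-1.4, 0.5, 8.1]
opening: 0.0005
gripper_force: 3.8
```

>>> send_rows:
  increments:
    - [[0, 0, -0.01, 0], [0, 0, -0.02, 0], [0, 0, -0.02, 0], [0, 0, -0.02, 0], [0, 0, -0.02, 0]]

```text
clock: 59.82
tool_pos: [0.6883, 0.1207, 0.2072]
orientation: [-179.9, -0.4, -0.8]
force: [-6.0, 1.6, 18.3]
opening: 0.0003
gripper_force: 9.3
```

>>> send_rows:
  increments:
    - [[0, 0, 0.1, 0], [0, 0, 0.3, 0], [0, 0, 0.6, 0], [-0.3, 0, 0.7, 0], [-0.75, 0, 0.6, 0], [-0.75, 0, 0.6, 0], [-0.75, 0, 0.6, 0], [-0.75, 0, 0.6, 0]]

```text
clock: 60.82
tool_pos: [0.5374, 0.1204, 0.3227]
orientation: [-180.0, -0.1, -0.8]
force: [-0.7, 0.5, 0.1]
opening: 0.0004
gripper_force: 0.0
```

```bash
python3 - <<'E'
from h import *
o=ctrl.get_obs(); print(o['clock'],o['tool_pos'],o['force'])
r={}
for c in('wrist','side','top'):
  k=cal(c); im=ctrl.snapshot(c); cv2.imwrite(f'pics/{c}18.png',im[...,::-1])
  r[c]=[(k,d['pixel']) for d in ctrl.spot_point('plunger_top',c) if d['conf']>.35]
  print(c,[np.round(onz(k,d['pixel'],.092),4) for d in ctrl.spot_point('door_edge',c) if d['conf']>.35])
for a,b in(('wrist','side'),('side','top')):
  for A in r[a]:
    for B in r[b]: print(a,b,*tri(*A,*B))
E
```

```text
60.825 [0.53742292 0.12039285 0.32265871] [-0.72118418  0.50467314  0.14232167]
wrist [array([ 0.6184, -0.0121,  0.092 ])]
side [array([ 0.6204, -0.0134,  0.092 ])]
top [array([ 0.6141, -0.0098,  0.092 ])]
wrist side [0.63626407 0.11335158 0.33959561] 0.16610316083507926
side top [0.68277031 0.12456881 0.23365652] 0.00021016374065383872
```

View pics/wrist18.png

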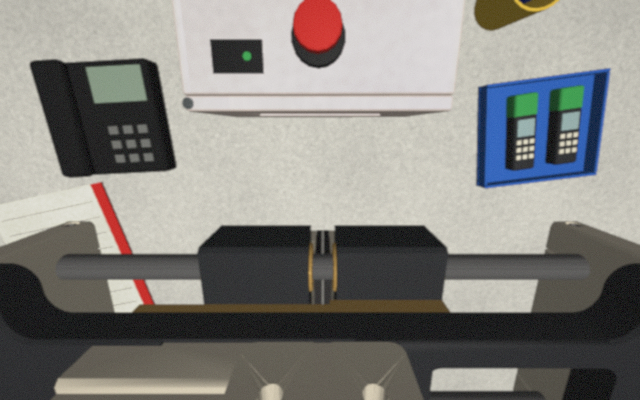

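The plunger is back up at (318,25), the door seam is even, and both green handsets are in the bin. The arm touches nothing, so I'm handing in.

```bash
python3 -c "
from plant import ctrl
print(ctrl.close_job())"
```

```text
the job is handed in; nothing more can be done
None
```

I handed the job in at about 61 s, but the hand-in gave no verdict: both clean handsets are in the blue tray, both returned ones in the cabinet tray, the tray is home, the door is shut, and the plunger was pressed to its stop and came back up. The tool could not lean, so after step 1 I pushed the tray home with a borrowed clean handset and put it back, which leaves a small risk over the judged order.

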